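# Brace the terminal box, free its cover if bolted, hold it open

## Task

Slide the loose terminal box along the bench until it is flush against both steel bench stops, so that it is braced. Then tug its cover up gently by the pull to learn whether the sliding bolt has it: if it is caught, let it down, push the bolt back by its knob to free it and return to the pull; if it comes freely, just carry on. Raise the cover well open, to about 65 degrees, and finish while still holding it there by the pull (it would fall shut) so that the board inside can be inspected, with the box still flush against its stops; do not tip the box off the bench or knock the things round about away.

Things in the scene. Friction and masses are not known exactly. Their poses are not given: they have to be found in the camera images.
- fence: bench stops, screwed down: two dark steel bars 15 mm thick, 24 mm high, an L open to the robot and the right. Origin on the bench where the inner faces would meet; x (about away from the robot) points square into the rear stop's face (x = 0, y = -125 to -15 mm), y (about to the left) into the left stop's face (y = 0, x = -82 to -12 mm). The box belongs at x < 0, y < 0
- box: grey metal terminal box, loose, about 1.6 kg: 105 (x) by 155 (y) by 60 mm high. Origin under its centre, x to its hinged back, y to its left. The right-hand 36 mm is the bolt housing, its flat deck 60 mm high; the rest is the bay, cover top 62 mm high. Starts 12 to 30 mm short of the stops, up to 0.07 rad askew; back goes on the rear stop, left side on the left stop; push 7 to 14 N
- box_corner (a point): lower rear left corner of the box, at (52.5, 77.5, 0) mm in the box's frame; with the box flush it lies at the origin of the fence. Two black cable glands stick out 15 mm from the box's back, above the stop
- cover (a joint): angle of the cover, rad: 0 shut, 1.35 at its stop, 65 degrees = 1.13. Aluminium, 105 x 118 x 5 mm, hinged along the box's back; its weight (1 N at the pull) always closes it. Caught by the bolt it still rises about 0.04 rad (6 mm at the pull) and stops; past 0.08 it is free. Pulling a caught cover up with more than about 5 N tips the box
- cover_hinge (a point): on the cover's hinge axis, at the middle of the cover: (48.5, 18.5, 60) mm in the box's frame; the axis is parallel to the box's y
- pull: the cover's pull: black roller 14 mm thick, 26 mm long (along y), on a steel tongue 14 mm wide, 4 mm thick, 33 mm clear of the cover's front edge. Origin at the roller's centre, 141 mm from the hinge axis and level with it when shut: (-92.5, 18.5, 60) mm in the box's frame. The roller turns freely on its pin, so fingers that pinch it by its ends can keep pointing down as the cover rises
- bolt (a joint): how far the bolt is drawn back, m: slides to the rear (box's x) from 0 to 0.022 and stays where left; starts at 0.001 to 0.008; moves with 3 to 5 N. Whether it has caught the cover cannot be seen or told from this value: the strike hidden under the cover is set differently from box to box, so the bolt may or may not reach it. Drawn back all the way it always frees the cover
- bolt_knob (a point): centre of the top of the bolt's upright steel knob, 14 mm thick, top 26 mm above the deck (86 mm above the bench), at x = -19 mm plus the bolt's value, y = -59.5 mm in the box's frame
- parts_box: bystander: small lidded plastic box, blue lid, 53 x 75 x 26 mm, to the right of the stops; origin under its centre
- hex_keys: bystander: blue folding hex key set, 30 x 90 x 26 mm, to the right of the stops; origin under its centre
- screw_dish: bystander: round steel dish with screws, 90 mm wide, 18 mm high, nearer the robot, to the left of the box; origin under its centre
- fitting_1: bystander: small brass fitting with black collar, 26 mm high, to the left of the box; origin under its centre
- fitting_2: bystander: a second fitting like the first, near it
- dropper_bottle: bystander: white dropper bottle with an orange tip, 39 mm thick and 112 mm high, standing to the right behind the white slide fixture; origin under its centre
- pliers: bystander: side cutters with red handles, 58 x 160 x 14 mm, near the bench's front edge; origin under their centre

How it is judged:
By the outcome, as a careful person would: the job done as asked, in the order asked, and still so for the second after the job is handed in, while the arm keeps its last pose, push and grip.
It also fails if it takes over 70 s, if anything falls off the work surface, if the arm or the gripper's body presses on something with over 40 N, if the wrist force passes 120 N, or if a joint passes its speed limit or range.

## Robot

A 6-joint arm with a two-finger parallel gripper is mounted at the origin on a cart in front of the work surface, level with it; the furniture and walls round the work are solid. World frame = base frame: x ahead of the robot, y to its left, z up, the work surface at z = 0. Lengths are in m, angles in rad, forces in N, time in s.
With the tool pointing down it reaches from about 0.375 to 0.925 m from the base axis. Payload 5.7 kg.
Tool frame: the origin (TCP) lies midway between the tips of the shut fingers; the grasp point (between the pads) lies 19 mm behind it; z points along the fingers, y is the line along which they close (so a half turn about z gives the same grasp; the last joint's range is limited). The gripper opens to 88 mm and grips with 3 to 60 N. Pads are 20 mm wide; open, the fingers measure 115 mm over their backs; the gripper's body (75 mm by 178 mm) begins 61 mm behind the grasp point.
Start: joints at [1.13, 0.359, 1.51, -0, 1.272, -0.115], TCP at [0.192, 0.568, 0.223] pointing down, gripper open.
Joint ranges: [-2.97, 2.97], [-1.01, 2.36], [0.21, 2.38], [-0.96, 4.11], [0.2, 2.71], [-2.98, 2.98]. Speed limits (rad/s): [2.39, 2.39, 3.14, 3.14, 3.14, 3.14].

## Interface

Orientations are given as a unit quaternion [x, y, z, w].
In Python, from bench import move_ptp, servo_line, goto_joints, move_gripper, sleep, inverse_kinematics, capture, PlanningError, close_job, spot_in, silhouettes, current_clock, current_joint_pos, current_qvel, current_joint_torque, current_position, current_orientation, current_force, current_torque, current_finger_gap, current_grip_force gives the robot as it stands. Calls block until the motion is done:
- move_ptp(position, orientation): joint-space move of the TCP to a pose.
- servo_line(position, orientation=None, rate=0.15, contact_N=None): straight line of the TCP; orientation=None keeps the orientation; rate is the mean speed in m/s. With contact_N (N) it stops when the force on the tool has changed by that much, and returns True; else False.
- goto_joints(angles): joint-space move.
- move_gripper(opening): finger opening in m; the grip force is fixed at half the most; returns when the fingers have stopped.
- sleep(seconds).
- inverse_kinematics(position, orientation): joint angles nearest the present ones, or None.
- capture(name): name is "side" or "top"; returns a dict with "image" (480x640x3 uint8, blue, green, red), "range_z" (480x640 float32, m along the optical axis (not along the pixel's ray), 0 where there is no reading), "intrinsics" (3x3 intrinsics, pixels), "R" (3x3) and "t" (3): a world point X has camera coordinates R X + t. Camera axes: x right, y down, z forward; pixel columns grow to the right and rows downward; lengths in m; the calibration is good to about 2 mm. A picture is of the moment at which its call begins.
A pose or a line that the arm cannot do raises PlanningError and nothing moves.
- close_job(): hands the job in; it is judged then, once.
Trained networks look in the newest picture that a camera, given by its name, has taken for a name from the list of things; names that differ only in an ending like _2 or _b are one class to them, and where a whole thing is asked for, a point or a joint stands for the part that bears it (a point fixed in the world has none). Each returns a list of dicts, best first, with "conf" (0 to 1); they miss things now and then, are a little off and sometimes report something else, mostly with a low value. They report only what shows in the picture. A call takes as long as a camera call.
- spot_in(camera, query): "xy" ([column, row] in pixels, amid what is visible of it).
- silhouettes(camera, query): "region" (480x640 bool, what is visible of it) and "xy" ([column, row] in pixels, amid what is visible of it).
Readings, each from a call of its own:
- current_clock(): time.
- current_joint_pos(): joint angles.
- current_qvel(): joint speeds.
- current_joint_torque(): joint torques, N m.
- current_position(): TCP position.
- current_orientation(): TCP orientation.
- current_force(): force on the tool from outside, world axes, zero at the start.
- current_torque(): the same for the moment, N m.
- current_finger_gap(): finger opening in m.
- current_grip_force(): force on a finger pad.
Only numpy, scipy, OpenCV 4.12 (cv2) and the standard library are available. Lean on these libraries where they do the work, as an engineer would, in place of code of your own. Each camera call takes 0.05 s, during which the arm holds its last target. There are 200 camera calls.

## Working session

There is one attempt and no reset: what is moved stays moved. The work goes in short steps, each a Python script; the robot and the scene stay as the last script left them, time stands still between calls to the robot, and variables do not carry over. Pictures are saved under pics/ and viewed, at most 10 in all, crops included, and the job is handed in when it is done.

```bash
ls; mkdir -p pics; cat > h.py <<'E'
import numpy as np, cv2
from bench import *
def w2p(c,X):
    p=c["R"]@np.asarray(X,float)+c["t"]; q=c["intrinsics"]@p; return q[:2]/q[2]
def p2w(c,u,v,z=None):
    """depth back-projection"""
    r=c["range_z"][int(round(v)),int(round(u))] if z is None else z
    d=np.linalg.inv(c["intrinsics"])@[u,v,1]
    return c["R"].T@(d*r-c["t"])
def ray(c,u,v,h):
    d=c["R"].T@(np.linalg.inv(c["intrinsics"])@[u,v,1]); o=-c["R"].T@c["t"]
    return o+d*(h-o[2])/d[2]
def cloud(c,m=None):
    r=c["range_z"]; m=(r>0) if m is None else (m&(r>0))
    v,u=np.nonzero(m); d=np.linalg.inv(c["intrinsics"])@np.vstack([u,v,np.ones(len(u))])
    return (c["R"].T@(d*r[v,u]-c["t"][:,None])).T
E
python3 - <<'E'
from h import *
for n in("side","top"):
    c=capture(n); cv2.imwrite(f"pics/{n}0.png",c["image"]); np.savez(f"{n}0.npz",**c)
    print(n,"cam at",-c["R"].T@c["t"],"axis",c["R"][2])
    for q in("fence","box","box_corner","cover_hinge","pull","bolt_knob","parts_box","hex_keys","screw_dish","fitting_1","dropper_bottle","pliers"):
        s=spot_in(n,q); print(q,[(np.round(d["xy"]),round(d["conf"],2),np.round(p2w(c,*d["xy"]),3)) for d in s[:3]])
print(current_clock(),current_position(),current_orientation())
E
```

```text
pics
side cam at [ 0.31184262 -0.63003263  0.61523786] axis [ 0.17943528  0.82464567 -0.536435  ]
fence []
box [(array([372., 253.]), 0.71, array([0.574, 0.145, 0.059]))]
box_corner [(array([374., 249.]), 0.96, array([0.58 , 0.155, 0.06 ]))]
cover_hinge [(array([364., 235.]), 0.86, array([0.576, 0.21 , 0.061]))]
pull [(array([330., 243.]), 0.48, array([0.499, 0.195, 0.063]))]
bolt_knob [(array([377., 249.]), 0.48, array([0.579, 0.131, 0.074])), (array([436., 310.]), 0.29, array([ 0.646, -0.014,  0.023]))]
parts_box [(array([439., 310.]), 0.68, array([ 0.651, -0.014,  0.024]))]
hex_keys [(array([400., 316.]), 0.64, array([ 0.581, -0.001,  0.013]))]
screw_dish [(array([284., 204.]), 0.6, array([ 0.446,  0.508, -0.003]))]
fitting_1 [(array([289., 226.]), 0.54, array([0.436, 0.351, 0.022])), (array([265., 227.]), 0.51, array([0.382, 0.387, 0.008]))]
dropper_bottle [(array([451., 347.]), 0.87, array([ 0.616, -0.132,  0.053]))]
pliers [(array([233., 253.]), 0.65, array([0.298, 0.291, 0.01 ]))]
top cam at [0.37646938 0.1710388  1.18139198] axis [ 0.11192558 -0.0075693  -0.99368776]
fence [(
[... 292 characters left out ...]
67, array([0.578, 0.211, 0.061]))]
pull [(array([308., 240.]), 0.37, array([0.497, 0.2  , 0.068]))]
bolt_knob [(array([386., 210.]), 0.59, array([0.577, 0.01 , 0.003]))]
parts_box [(array([389., 175.]), 0.96, array([0.661, 0.004, 0.025])), (array([270., 325.]), 0.71, array([0.303, 0.292, 0.013])), (array([303., 206.]), 0.36, array([0.578, 0.211, 0.061]))]
hex_keys [(array([387., 213.]), 0.72, array([0.568, 0.009, 0.018]))]
screw_dish [(array([196., 267.]), 0.69, array([0.441, 0.473, 0.006]))]
fitting_1 []
dropper_bottle []
pliers [(array([272., 326.]), 0.71, array([0.301, 0.287, 0.005]))]
1.3 [0.1920467  0.56839495 0.22262925] [ 1.62177347e-01  9.86761625e-01 -5.81437017e-05 -1.67818763e-05]
```

```bash
python3 - <<'E'
from h import *
a=cv2.imread("pics/top0.png")[130:310,190:430]; cv2.imwrite("pics/topc.png",cv2.resize(a,None,fx=3.3,fy=3.3,interpolation=cv2.INTER_CUBIC))
b=cv2.imread("pics/side0.png")[160:380,220:500]; cv2.imwrite("pics/sidec.png",cv2.resize(b,None,fx=2.7,fy=2.7,interpolation=cv2.INTER_CUBIC))
E
```

```text
(no output)
```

View pics/topc.png

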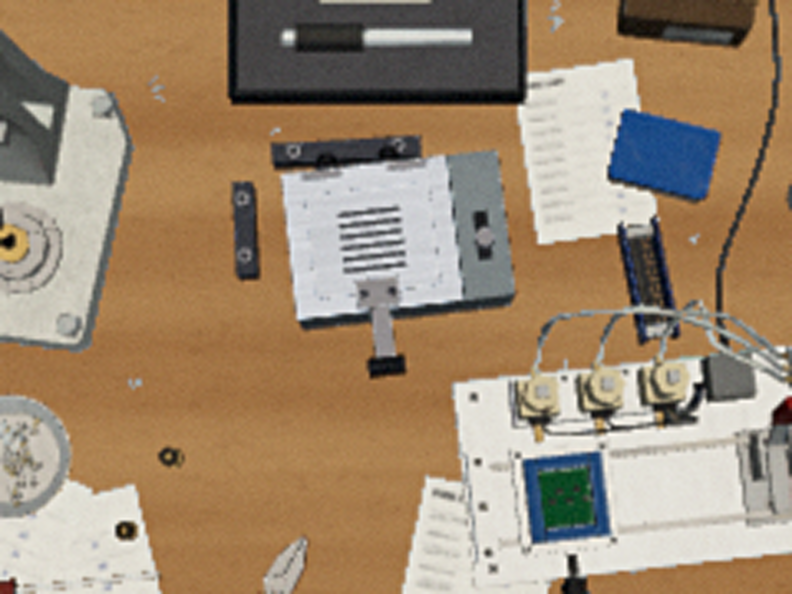

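View pics/sidec.png

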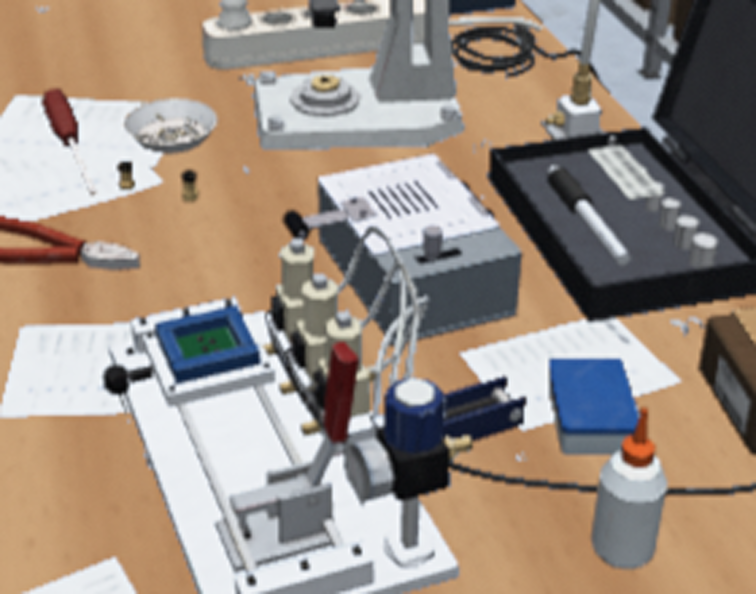

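The top view shows the box at full-image pixels about cols 275–346, rows 175–228. The pull roller is at (307,241), the knob at (337,201), the rear stop at (295,176) and the left stop at (264,200). The white slide fixture with cream solenoids sits just right of and in front of the pull. Next I'll fit the poses.

```bash
cat > fit.py <<'E'
from h import *
def rect(P,name):
    P=P[:,:2].astype(np.float32); (c,s,a)=cv2.minAreaRect(P*1000); print(name,"n",len(P),"c",np.round(c,1),"size",np.round(s,1),"ang",round(a,2)); return c,s,a
E
python3 - <<'E'
from fit import *
for n in("top","side"):
    c=dict(np.load(f"{n}0.npz")); P=cloud(c); col=c["image"][c["range_z"]>0].astype(int)
    reg=(P[:,0]>.45)&(P[:,0]<.70)&(P[:,1]>.08)&(P[:,1]<.32)
    top=reg&(abs(P[:,2]-.061)<.005)&(P[:,0]>.51); rect(P[top],n+" boxtop"); 
    cov=top&(col.min(1)>190); rect(P[cov],n+" cover") if cov.sum()>5 else 0
    print(" z med",np.median(P[top,2]))
    f=reg&(abs(P[:,2]-.023)<.006)&(col.max(1)<110)
    l=f&(P[:,1]>.262)&(P[:,0]<.637); r=f&(P[:,0]>.637)
    for m,k in((l,"left"),(r,"rear")):
        if m.sum()>5: rect(P[m],n+" "+k); print(np.median(P[m],0), np.ptp(P[m],0))
    k=reg&(P[:,2]>.078); print("knob",k.sum(),P[k].mean(0) if k.any() else 0)
    p=(P[:,0]>.46)&(P[:,0]<.515)&(P[:,1]>.15)&(P[:,1]<.24)&(P[:,2]>.05)&(col.max(1)<70); print("roller",p.sum(),P[p].mean(0),P[p].min(0),P[p].max(0))
    for x in np.arange(.40,.68,.03):
        print(round(x,2),[round(float(P[(abs(P[:,0]-x)<.015)&(abs(P[:,1]-y)<.015)][:,2].max(initial=-1)),3) for y in np.arange(-.09,.19,.03)])
for n in("top","side"):
  c=capture(n)
  for q in("pull","bolt_knob","fence","box"):
    for s in silhouettes(n,q)[:2]:
        m=s["region"]; Q=cloud(c,m); print(n,q,round(s["conf"],2),s["xy"],m.sum(),np.round(Q.mean(0),4),np.round(Q[:,2].max(),3))
E
```

```text
top boxtop n 2757 c [577.9 193.6] size [133.5 154.9] ang 6.46
top cover n 1597 c [589.6 213.7] size [104.2 116.9] ang 6.52
 z med 0.06213564332557288
top left n 161 c [579.3 298.6] size [114.9  31.5] ang 20.2
[0.60087344 0.30695835 0.02470277] [0.10436653 0.05295446 0.01142746]
top rear n 256 c [668.8 217.7] size [ 62.3 194.1] ang 0.13
[0.66189608 0.2346838  0.02404914] [0.06251788 0.19395599 0.01147702]
knob 171 [0.50247537 0.10407526 0.10267412]
roller 59 [0.4974961  0.20301565 0.06604313] [0.49158712 0.19101254 0.06051185] [0.50385913 0.21412371 0.07023561]
0.4 [0.061, 0.062, 0.039, 0.041, 0.054, 0.071, 0.067, 0.068, 0.05, 0.009]
0.43 [0.067, 0.068, 0.04, 0.04, 0.041, 0.069, 0.07, 0.069, 0.051, 0.007]
0.46 [0.126, 0.154, 0.046, 0.111, 0.105, 0.112, 0.119, 0.111, 0.026, 0.006]
0.49 [0.148, 0.121, 0.127, 0.119, 0.112, 0.12, 0.118, 0.109, 0.024, 0.07]
0.52 [0.142, 0.119, 0.146, 0.146, 0.146, 0.143, 0.135, 0.006, 0.005, 0.009]
0.55 [0.007, 0.007, 0.024, 0.03, 0.03, 0.006, 0.006, 0.066, 0.066, 0.068]
0.58 [0.006, 0.008, 0.01, 0.03, 0.027, 0.007, 0.008, 0.088, 0.089, 0.068]
0.61 [0.081,
[... 1021 characters left out ...]
.061]
0.55 [0.001, 0.011, 0.022, 0.023, 0.024, 0.0, 0.001, 0.061, 0.061, 0.064]
0.58 [0.001, 0.007, 0.008, 0.025, 0.026, -0.0, 0.001, 0.086, 0.083, 0.063]
0.61 [0.069, 0.004, 0.025, 0.025, 0.024, 0.001, 0.0, 0.06, 0.062, 0.063]
0.64 [-0.002, 0.006, 0.027, 0.027, 0.025, 0.0, 0.001, 0.06, 0.061, 0.062]
0.67 [0.006, -0.0, 0.027, 0.028, 0.026, 0.0, 0.001, -0.001, -0.001, 0.001]
top fence 0.85 [278.2, 177.6] 560 [0.64   0.2643 0.0216] 0.053
top box 0.72 [308.6, 203.7] 3313 [0.5853 0.1956 0.0601] 0.091
side bolt_knob 0.68 [367.6, 236.0] 1574 [0.5795 0.2036 0.0613] 0.142
side bolt_knob 0.65 [378.6, 249.8] 61 [0.5831 0.1276 0.0755] 0.085
side box 0.71 [374.6, 249.9] 3523 [0.5848 0.1685 0.0476] 0.141
```

```bash
python3 - <<'E'
from fit import *
c=dict(np.load("top0.npz")); g=c["image"].max(2); r=c["range_z"]
v,u=np.mgrid[:480,:640]
for k,(u0,u1,v0,v1) in dict(rear=(270,320,168,183),left=(258,270,183,216)).items():
    m=(u>=u0)&(u<u1)&(v>=v0)&(v<v1)&(g<105)
    Q=np.array([ray(c,a,b,.024) for b,a in zip(*np.nonzero(m))]); rect(Q,k)
    Z=cloud(c,m); q=Q-Q.mean(0); w,V=np.linalg.eigh(np.cov(q[:,:2].T)); print(" pca dir",V[:,1],np.degrees(np.arctan2(*V[::-1,1])),"z",np.median(Z[:,2]), "mean",Q.mean(0))
for n in("top","side"):
    c=dict(np.load(f"{n}0.npz")); P=cloud(c)
    for h in(.075,.10,.125):
        t=(P[:,2]>h)&(P[:,0]>.40)&(P[:,0]<.7)&(P[:,1]>-.05)&(P[:,1]<.4)
        t&=~((P[:,0]>.55)&(P[:,1]>.10)&(P[:,1]<.16))
        Q=P[t]
        print(n,h,len(Q),[(round(y,2),np.round([Q[(abs(Q[:,1]-y)<.01)][:,0].min(initial=9),Q[abs(Q[:,1]-y)<.01][:,0].max(initial=-9),Q[abs(Q[:,1]-y)<.01][:,2].max(initial=-9)],3).tolist()) for y in np.arange(.06,.18,.02)])
    d=cloud(c); t=(d[:,2]>.03)&(d[:,0]>.40)&(d[:,0]<.75)&(d[:,1]>.3); print("left tall",t.sum(),d[t].min(0) if t.any() else 0)
    t=(d[:,2]>.03)&(d[:,0]>.67)&(d[:,0]<.8)&(d[:,1]>.05)&(d[:,1]<.3); print("rear tall",t.sum(),d[t].min(0) if t.any() else 0)
E
```

```text
rear n 339 c [659.  233.5] size [ 21.9 109.1] ang 3.07
 pca dir [-0.05848839  0.99828809] 93.35305169286086 z 0.024476901183819528 mean [0.65999511 0.23413996 0.024     ]
left n 194 c [602.  306.9] size [71.7 17.6] ang 3.14
 pca dir [-0.99838014 -0.05689554] -176.73836437155705 z 0.024155089074878407 mean [0.60067045 0.30658065 0.024     ]
top 0.075 643 [(np.float64(0.06), [0.465, 0.525, 0.142]), (np.float64(0.08), [0.466, 0.525, 0.14]), (np.float64(0.1), [0.462, 0.523, 0.122]), (np.float64(0.12), [0.474, 0.481, 0.078]), (np.float64(0.14), [9.0, -9.0, -9.0]), (np.float64(0.16), [9.0, -9.0, -9.0])]
top 0.1 526 [(np.float64(0.06), [0.469, 0.525, 0.142]), (np.float64(0.08), [0.466, 0.525, 0.14]), (np.float64(0.1), [0.463, 0.523, 0.122]), (np.float64(0.12), [9.0, -9.0, -9.0]), (np.float64(0.14), [9.0, -9.0, -9.0]), (np.float64(0.16), [9.0, -9.0, -9.0])]
top 0.125 159 [(np.float64(0.06), [0.523, 0.525, 0.142]), (np.float64(0.08), [0.521, 0.525, 0.14]), (np.float64(0.1), [9.0, -9.0, -9.0]), (np.float64(0.12), [9.0, -9.0, -9.0]), (np.float64(0.14), [9.0, -9.0, -9.0]), (np.float64(0.16), [9.
[... 289 characters left out ...]
, -9.0]), (np.float64(0.14), [9.0, -9.0, -9.0]), (np.float64(0.16), [9.0, -9.0, -9.0])]
side 0.1 702 [(np.float64(0.06), [0.468, 0.525, 0.14]), (np.float64(0.08), [0.464, 0.525, 0.133]), (np.float64(0.1), [0.462, 0.52, 0.115]), (np.float64(0.12), [9.0, -9.0, -9.0]), (np.float64(0.14), [9.0, -9.0, -9.0]), (np.float64(0.16), [9.0, -9.0, -9.0])]
side 0.125 179 [(np.float64(0.06), [0.522, 0.525, 0.14]), (np.float64(0.08), [0.521, 0.525, 0.133]), (np.float64(0.1), [9.0, -9.0, -9.0]), (np.float64(0.12), [9.0, -9.0, -9.0]), (np.float64(0.14), [9.0, -9.0, -9.0]), (np.float64(0.16), [9.0, -9.0, -9.0])]
left tall 13523 [0.40027283 0.30252156 0.03000639]
rear tall 550 [0.69877005 0.09592016 0.0300239 ]
```

```bash
cat > fr.py <<'E'
from h import *
A=.056; O=np.array([.6493,.3020,0.]); EX=np.array([np.cos(A),np.sin(A),0]); EY=np.array([-np.sin(A),np.cos(A),0]); EZ=np.array([0,0,1.])
F=lambda x,y,z: O+x*EX+y*EY+z*EZ
inv=lambda p:(float((np.asarray(p)-O)@EX),float((np.asarray(p)-O)@EY),float(p[2]))
ph=np.pi/2+A/2; Q=[np.cos(ph),np.sin(ph),0.,0.]
def st(s=""):
    f=np.asarray(current_force()); print(s,"t",round(current_clock(),1),"fence xyz mm",np.round(1000*np.array(inv(current_position())),1),"F_f",np.round([f@EX,f@EY,f[2]],1),"gap",round(current_finger_gap(),4))
E
python3 - <<'E'
from fr import *
move_ptp([.36,.30,.25],Q); move_ptp(F(-.049,-.215,.16),Q); move_gripper(0.0)
print(np.round(current_joint_pos(),2))
servo_line(F(-.049,-.215,.03),rate=.1); st("down")
h=servo_line(F(-.049,-.1925,.03),rate=.05,contact_N=4); st(f"touch {h}")
h=servo_line(F(-.049,-.155-.0105,.03),rate=.03,contact_N=19); st(f"push {h}")
sleep(.3); st("settled")
E
```

```text
[ 0.03  0.44  1.54 -0.    1.16 -1.6 ]
down t 7.1 fence xyz mm [ -48.4 -215.    30.7] F_f [-0.1  0.1  0.8] gap 0.0007
touch False t 7.7 fence xyz mm [ -49.1 -192.1   30. ] F_f [ 0.2  0.7 -0.6] gap 0.0003
push False t 8.8 fence xyz mm [ -48.5 -168.2   30. ] F_f [  0.5 -11.3  -0.6] gap 0.0003
settled t 9.1 fence xyz mm [ -48.5 -168.2   30. ] F_f [ 1.7 -9.3 -0.3] gap 0.0005
```

```bash
python3 - <<'E'
from fr import *
h=servo_line(F(-.049,-.157,.03),rate=.02,contact_N=9); st(f"push {h}")
sleep(.2); st("settled")
c=capture("top"); cv2.imwrite("pics/t1.png",cv2.resize(c["image"][130:310,190:430],None,fx=3.3,fy=3.3))
E
```

```text
push True t 9.3 fence xyz mm [ -48.8 -167.8   29.8] F_f [ 0.6 -2.6  2.1] gap 0.0004
settled t 9.5 fence xyz mm [ -48.8 -167.7   29.7] F_f [ 0.9 -3.6  3.6] gap 0.0006
```

View pics/t1.png

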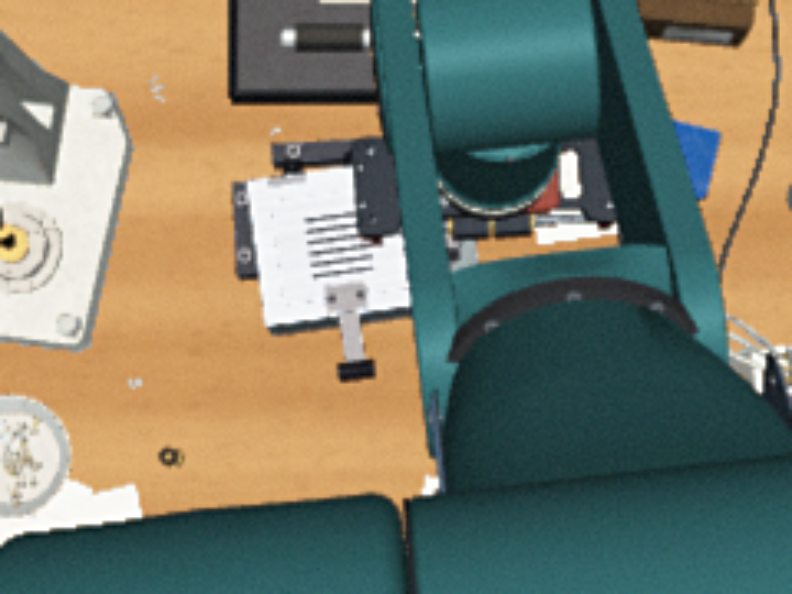

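The box is now close to the left stop, with its cover's left edge at about crop (250–268) beside the bar at 233–258. It is still a few degrees counter-clockwise. Next is the front push, with the fingers straddling the pull.

```bash
python3 - <<'E'
from fr import *
servo_line(F(-.049,-.19,.03),rate=.15); servo_line(F(-.049,-.19,.16),rate=.25)
move_ptp(F(-.148,-.059,.16),Q); move_gripper(.07); 
c=capture("side"); P=cloud(c); 
servo_line(F(-.148,-.059,.03),rate=.12); st("down")
h=servo_line(F(-.108,-.059,.03),rate=.035,contact_N=17); st(f"push {h}")
E
```

```text
down t 13.7 fence xyz mm [-147.4  -58.8   30.6] F_f [ 0.5 -0.3  0.1] gap 0.0697
push True t 14.3 fence xyz mm [-134.5  -59.2   29.4] F_f [0.6 0.4 0.4] gap 0.07
```

```bash
python3 - <<'E'
from fr import *
for x in(-.130,-.125,-.120,-.115,-.110,-.106):
    h=servo_line(F(x,-.059,.03),rate=.02,contact_N=17); st(f"push {x} {h}")
    if abs(np.asarray(current_force())@EX)>18: break
E
```

```text
push -0.13 False t 14.7 fence xyz mm [-134.2  -59.3   29.3] F_f [-8.5  1.5  5.1] gap 0.0702
push -0.125 False t 15.1 fence xyz mm [-130.8  -58.6   29.1] F_f [-12.7   4.    7.4] gap 0.0699
push -0.12 False t 15.5 fence xyz mm [-124.6  -58.1   29.1] F_f [-9.1  5.2  3. ] gap 0.0702
push -0.115 False t 15.9 fence xyz mm [-122.8  -58.4   28.9] F_f [-17.1   6.1   9.2] gap 0.0701
push -0.11 False t 16.3 fence xyz mm [-119.9  -58.9   28.8] F_f [-21.    4.4  14.2] gap 0.07
```

```bash
cat > pose.py <<'E'
from fr import *
def boxpose(name="top"):
    c=capture(name); P=cloud(c); col=c["image"][c["range_z"]>0].astype(int)
    p=P-O; x=p@EX; y=p@EY
    reg=(x>-.14)&(x<.03)&(y>-.19)&(y<.03)&(abs(P[:,2]-.061)<.005)
    cov=reg&(col.min(1)>185)
    b=np.c_[x,y][cov].astype(np.float32)*1000
    (cc,s,a)=cv2.minAreaRect(b); a=(a+45)%90-45
    t=np.radians(a); ctr=np.array(cc)-18.5*np.array([-np.sin(t),np.cos(t)])
    print(name,"cover c",np.round(cc,1),"size",np.round(s,1),"yaw deg",round(a,2),"-> box ctr",np.round(ctr,1),"n",cov.sum(), "want -52.5 -77.5")
    return c,P
E
python3 - <<'E'
from pose import *
servo_line(F(-.140,-.059,.03),rate=.15); servo_line(F(-.15,-.059,.16),rate=.25)
move_ptp(F(-.049,-.215,.16),Q); move_gripper(0.); servo_line(F(-.049,-.195,.03),rate=.15)
st("down")
for y in(-.178,-.173,-.169,-.165,-.162,-.159):
    h=servo_line(F(-.049,y,.03),rate=.02,contact_N=18); st(f"push {y} {h}")
    if abs(np.asarray(current_force())@EY)>17: break
servo_line(F(-.049,-.195,.03),rate=.15); servo_line(F(-.049,-.195,.16),rate=.25)
move_ptp([.40,.22,.2],Q)
for n in("top","side"):
    c,P=boxpose(n); cv2.imwrite(f"pics/{n}2.png",c["image"])
a=cv2.imread("pics/top2.png")[130:310,190:430]; cv2.imwrite("pics/t2.png",cv2.resize(a,None,fx=3.3,fy=3.3))
st()
E
```

```text
down t 20.2 fence xyz mm [ -48.2 -195.1   30.8] F_f [0.3 0.3 0.2] gap 0.0003
push -0.178 False t 21.2 fence xyz mm [ -49.  -178.1   29.9] F_f [0.1 1.1 0.5] gap 0.0003
push -0.173 False t 21.6 fence xyz mm [ -49.  -172.9   30. ] F_f [-0.2  0.2 -0.7] gap 0.0005
push -0.169 False t 22.0 fence xyz mm [ -48.8 -170.8   30. ] F_f [ 0.4 -6.4  0.4] gap 0.0005
push -0.165 False t 22.3 fence xyz mm [ -48.6 -167.4   30. ] F_f [  1.4 -11.3  -0.5] gap 0.0003
push -0.162 False t 22.6 fence xyz mm [ -48.6 -164.6   30. ] F_f [  0.7 -10.2  -0.3] gap 0.0005
push -0.159 False t 22.9 fence xyz mm [ -49.1 -164.3   30. ] F_f [ -0.8 -21.1   1.7] gap 0.0003
top cover c [-55.7 -58. ] size [104.1 117. ] yaw deg 0.4 -> box ctr [-55.6 -76.5] n 1636 want -52.5 -77.5
side cover c [-55.9 -60.7] size [105.9 122.1] yaw deg 0.58 -> box ctr [-55.7 -79.2] n 1075 want -52.5 -77.5
 t 25.1 fence xyz mm [-251.8  -68.3  199.7] F_f [-0.2  0.1  0.9] gap 0.0006
```

View pics/t2.png

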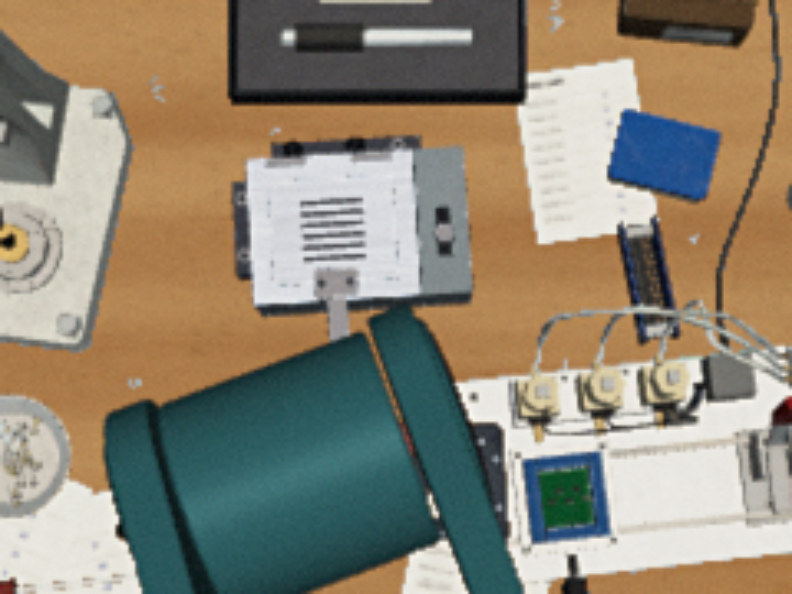

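The box sits flush at the left, and the force stalled at 21 N. At the rear a gap of about 2–3 mm and 0.4° remains. I'll repeat the front push until it stalls.

```bash
python3 - <<'E'
from pose import *
move_ptp(F(-.150,-.059,.11),Q); move_gripper(.07); servo_line(F(-.145,-.059,.028),rate=.12); st("down")
servo_line(F(-.1245,-.059,.028),rate=.06); st("near")
last=inv(current_position())[0]
for i,x in enumerate((-.120,-.117,-.114,-.111,-.108,-.105,-.102)):
    h=servo_line(F(x,-.059,.029+.001*i),rate=.02); st(f"push {x} {h}")
    p=inv(current_position())[0]; f=-(np.asarray(current_force())@EX)
    if (i>1 and f>18 and p-last<.0008) or f>32: break
    last=p
for n in("top",): c,P=boxpose(n)
E
```

```text
down t 27.7 fence xyz mm [-144.6  -58.9   28.4] F_f [-0.4  0.7 -0.2] gap 0.07
near t 28.1 fence xyz mm [-124.   -59.    28.1] F_f [ 0.3  0.1 -0.9] gap 0.0699
push -0.12 False t 28.5 fence xyz mm [-120.1  -59.1   29. ] F_f [-0.3 -0.8 -0. ] gap 0.0701
push -0.117 False t 28.8 fence xyz mm [-119.9  -59.1   29.1] F_f [-5.1  2.4 -1.1] gap 0.0699
push -0.114 False t 29.1 fence xyz mm [-118.8  -59.2   29.5] F_f [-7.9  2.7 -2.1] gap 0.0701
push -0.111 False t 29.5 fence xyz mm [-116.8  -59.5   30.2] F_f [-8.7  1.4 -3. ] gap 0.0701
push -0.108 False t 29.8 fence xyz mm [-115.4  -59.6   30.7] F_f [-11.5   0.4  -2.6] gap 0.0701
push -0.105 False t 30.1 fence xyz mm [-115.5  -59.6   30.9] F_f [-15.8   2.5  -2.8] gap 0.0702
push -0.102 False t 30.4 fence xyz mm [-115.4  -59.7   31.2] F_f [-21.7   4.2  -2.1] gap 0.0699
top cover c [ -40.1 -153.7] size [74.1  0. ] yaw deg -0.07 -> box ctr [ -40.2 -172.2] n 2 want -52.5 -77.5
```

The box has stalled against the rear stop at 22 N. Next I'll back off, pinch the roller by its ends and tug it gently.

```bash
cat > arc.py <<'E'
from pose import *
def mf(n=5):
    fs=[]
    for _ in range(n): fs.append(current_force()); sleep(.02)
    f=np.mean(fs,0); return np.array([f@EX,f@EY,f[2]])
def arc(p0,th): # p0 = fence TCP when shut; roller on 141 mm circle
    return F(p0[0]+.141*(1-np.cos(th)),p0[1],p0[2]+.141*np.sin(th))
E
python3 - <<'E'
from arc import *
servo_line(F(-.1445,-.0578,.031),rate=.12); servo_line(F(-.1445,-.0578,.041),rate=.1); st("at pull")
move_gripper(.034); st("34"); move_gripper(.020); st("closed"); print("grip",current_grip_force())
b=mf(); print("base",np.round(b,1))
p0=(-.1445,-.0578,.041)
for k in range(1,11):
    th=.012*k; servo_line(arc(p0,th),rate=.02); f=mf(3)-b
    print(round(th,3),"z",np.round((current_position()[2]-.041)*1000,1),"dF",np.round(f,1))
    if f[2]<-3.6: print("caught?"); break
st()
E
```

```text
at pull t 31.2 fence xyz mm [-142.4  -57.5   41.9] F_f [ 0.2 -0.1 -0.1] gap 0.0701
34 t 31.9 fence xyz mm [-144.5  -57.8   41. ] F_f [ 0.5 -1.  -0.3] gap 0.0343
closed t 32.2 fence xyz mm [-144.6  -58.3   41. ] F_f [-0.5 -3.6  1.6] gap 0.0256
grip 30.000068843364716
base [-0.3 -4.5  1.1]
0.012 z 1.6 dF [ 1.3 -1.  -1.9]
0.024 z 3.3 dF [ 0.5 -0.6 -2.4]
0.036 z 5.0 dF [ 1.  -0.6 -2.2]
0.048 z 6.6 dF [ 0.9 -0.6 -2.3]
0.06 z 7.9 dF [ 1.7  0.7 -8.3]
caught?
 t 33.8 fence xyz mm [-144.6  -58.    48.9] F_f [ 1.  -3.2 -7.9] gap 0.0254
```

The cover is caught: the force jumped at about 7 mm. I'll let it down, release it and push the bolt back.

```bash
python3 - <<'E'
from arc import *
servo_line(F(-.1445,-.0578,.041),rate=.03); st("lowered")
move_gripper(.05); servo_line(F(-.1445,-.0578,.13),rate=.2)
move_ptp(F(-.093,-.137,.13),Q); move_gripper(0.)
c,P=boxpose("top"); 
print("knob side",[(s["xy"],round(s["conf"],2)) for s in spot_in("side","bolt_knob")] if capture("side") else 0)
servo_line(F(-.093,-.137,.072),rate=.1); st("down")
b=mf(); last=None
for x in np.arange(-.086,-.050,.003):
    servo_line(F(x,-.137,.072),rate=.03); f=mf(3)-b; p=inv(current_position())[0]; print(round(x,3),"at",round(p*1000,1),"dF",np.round(f,1))
    if f[0]<-12: break
servo_line(F(-.090,-.137,.074),rate=.15); servo_line(F(-.095,-.137,.14),rate=.2); move_ptp([.42,.22,.2],Q); 
c,P=boxpose("top"); p=P-O; x=p@EX;y=p@EY; k=(P[:,2]>.078)&(P[:,2]<.095)&(abs(y+.137)<.02)&(x>-.09)&(x<-.03); print("knob fence",x[k].mean(),y[k].mean(),k.sum())
boxpose("side"); st()
a=c["image"][130:310,190:430]; cv2.imwrite("pics/t3.png",cv2.resize(a,None,fx=3.3,fy=3.3))
E
```

```text
lowered t 34.2 fence xyz mm [-144.7  -57.9   41. ] F_f [-1.3 -5.3 -0.6] gap 0.0254
top cover c [-54.3 -57.4] size [115.7 109.7] yaw deg -0.61 -> box ctr [-54.5 -75.9] n 690 want -52.5 -77.5
knob side [([378.0, 242.0], 0.65)]
down t 37.6 fence xyz mm [ -92.7 -137.    72.2] F_f [0.  0.1 0.3] gap 0.0004
-0.086 at -85.8 dF [-0.2 -0.1 -0.6]
-0.083 at -83.3 dF [-0.5  0.2 -0.4]
-0.08 at -80.2 dF [-1.8 -0.5  0. ]
-0.077 at -76.9 dF [-2.3 -0.6 -1. ]
-0.074 at -73.7 dF [-1.8 -0.4 -1.4]
-0.071 at -70.6 dF [-1.6 -0.7 -0.8]
-0.068 at -67.6 dF [-1.8 -0.4 -0.6]
-0.065 at -66.7 dF [-5.9 -1.7  3.2]
-0.062 at -66.0 dF [-11.3  -1.2   7.5]
-0.059 at -65.7 dF [-17.4  -1.2  13.8]
top cover c [-51.  -58.5] size [104.1 117. ] yaw deg 0.15 -> box ctr [-50.9 -77. ] n 1492 want -52.5 -77.5
knob fence -0.04910906496097765 -0.13596380179709183 29
side cover c [-51.4 -60.9] size [105.6 119.3] yaw deg 0.48 -> box ctr [-51.3 -79.4] n 1076 want -52.5 -77.5
 t 42.5 fence xyz mm [-232.   -69.5  199.3] F_f [0.7 0.4 0.2] gap 0.0004
```

View pics/t3.png

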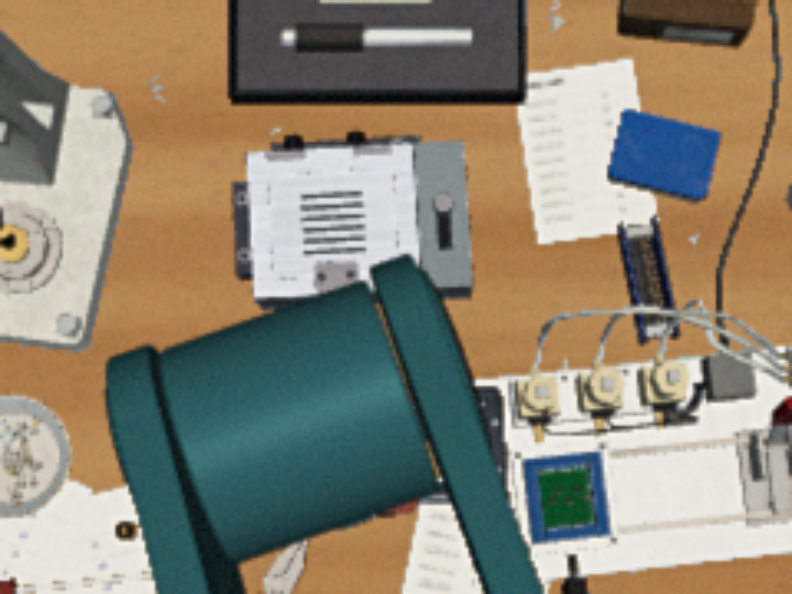

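The bolt is fully back, with the knob at the rear of its slot at crop (443,203). The box is seated: its pose matches the stall positions and the yaw is about 0. I'll give it one more seating push to the left, then go back to the pull and raise the cover.

```bash
python3 - <<'E'
from arc import *
move_ptp(F(-.046,-.20,.13),Q); servo_line(F(-.046,-.19,.03),rate=.2); servo_line(F(-.046,-.171,.03),rate=.1)
for y in(-.167,-.163,-.160,-.157):
    servo_line(F(-.046,y,.03),rate=.04); f=np.asarray(current_force())@EY; print(y,round(inv(current_position())[1]*1000,1),round(f,1))
    if f<-17: break
servo_line(F(-.046,-.19,.03),rate=.2); servo_line(F(-.06,-.19,.14),rate=.3)
move_ptp(F(-.1438,-.0583,.13),Q); move_gripper(.05); servo_line(F(-.1438,-.0583,.041),rate=.15); move_gripper(.02); sleep(.1); st("closed")
b=mf(3); p0=(-.1438,-.0583,.041)
for th in(.03,.06,.09,.12):
    servo_line(arc(p0,th),rate=.04); f=mf(2)-b; print(th,np.round(f,1))
    if f[2]<-4.5: print("CAUGHT"); break
st()
E
```

```text
-0.167 -166.9 -0.1
-0.163 -164.4 -5.5
-0.16 -164.3 -16.2
-0.157 -164.2 -27.2
closed t 49.2 fence xyz mm [-143.4  -58.3   41.6] F_f [-0.5 -2.   5.6] gap 0.0259
0.03 [ 1.8  1.1 -7.1]
CAUGHT
 t 49.5 fence xyz mm [-143.4  -58.3   45.3] F_f [ 1.7 -1.1 -0.4] gap 0.0255
```

That wasn't a catch: the baseline carried 5.6 N of downward press from closing, and the absolute force is now about 0. I'll carry on using absolute force.

```bash
python3 - <<'E'
from arc import *
p0=(-.1438,-.0583,.041)
ok=True
for th in(.05,.07,.09,.11,.13):
    servo_line(arc(p0,th),rate=.04); f=mf(2); print(th,np.round(f,1))
    if f[2]<-4.5: ok=False; print("CAUGHT"); break
if ok:
    for th in np.linspace(.13,1.13,9)[1:]:
        servo_line(arc(p0,th),rate=.06); f=mf(1); print(round(th,2),np.round(f,1),round(current_finger_gap(),4))
        if np.linalg.norm(f)>12: print("STOP"); break
st()
for n in("side","top"):
    c=capture(n); np.savez(f"{n}9.npz",**c); cv2.imwrite(f"pics/{n}9.png",cv2.resize(c["image"][100:400,190:510],None,fx=1.9,fy=1.9))
E
```

```text
0.05 [ 2.6 -0.7 -0.6]
0.07 [ 2.7 -1.5 -1.2]
0.09 [ 3.2 -1.4 -1.7]
0.11 [ 4.4 -0.7 -1.2]
0.13 [ 4.4 -0.8 -1.9]
0.26 [ 5.5 -1.5 -1.5] 0.0253
0.38 [ 5.8 -0.3 -2. ] 0.0256
0.5 [ 4.9 -0.8 -3.3] 0.0259
0.63 [ 4.2 -1.1 -3.6] 0.0255
0.75 [ 2.  -0.4 -3.1] 0.0254
0.88 [-0.6 -1.6 -0.4] 0.0253
1.0 [-2.4 -2.5  4.5] 0.0258
1.13 [-3.5 -1.5  5.6] 0.0253
 t 54.6 fence xyz mm [-62.5 -58.4 169.2] F_f [-3.6 -1.8  5.4] gap 0.0253
```

View pics/side9.png

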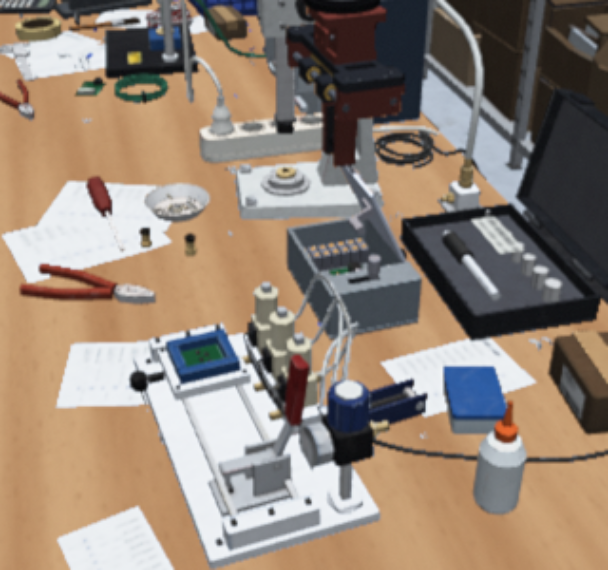

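The side view shows the cover standing steep at about crop (370,215), with the board exposed and the roller still in the fingers. Last, an offline check that the box hasn't shifted.

```bash
python3 - <<'E'
from fr import *
c=dict(np.load("side9.npz"))
P=cloud(c); p=P-O; x=p@EX; y=p@EY
d=(x>-.13)&(x<.03)&(y>-.175)&(y<-.112)&(abs(P[:,2]-.059)<.006)
q=np.c_[x,y][d]*1000; print("deck",d.sum(),np.round(np.percentile(q,[1,99],0),1),"z",np.median(P[d,2]), "want x -105..0, y -155..-119")
k=(P[:,2]>.078)&(P[:,2]<.09)&(abs(y+.137)<.012)&(abs(x+.05)<.015); print("knob",k.sum(),x[k].mean(),y[k].mean())
a=np.linalg.lstsq(np.c_[x[d],y[d],np.ones(d.sum())],P[d,2],rcond=None)[0]; print("deck slope",np.round(a,3))
m=(y>-.11)&(y<-.02)&(x>-.05)&(x<.02)&(P[:,2]>.08)&(P[:,2]<.15); 
print("cover pts",m.sum(), np.degrees(np.arctan2(-1,np.polyfit(P[m,2],x[m],1)[0])) if m.sum()>20 else "")
E
```

```text
deck 528 [[-104.1 -157.4]
 [  -0.6 -118.5]] z 0.05735278788465144 want x -105..0, y -155..-119
knob 27 -0.050223699703282186 -0.14071444872338837
deck slope [0.003 0.038 0.063]
cover pts 219 -110.34817641937964
```

```bash
python3 -c "
from fr import *
st(); print(close_job())"
```

```text
t 54.7 fence xyz mm [-62.8 -58.3 169. ] F_f [-3.9 -2.   5.7] gap 0.026
the job is handed in; nothing more can be done
None
```

I handed the job in at 54.7 s with the box flush on both stops and the cover held open by the pull at about 65°; it had been caught, so I let it down and pushed the bolt fully back first, though the test tug reached about 8 N, over the 5 N tipping limit, with no shift of the box seen afterwards.

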